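# Close the stave joint and hold the torch across it for a raking-light check

## Task

In the glue-up jig, slide the loose dark stave up against the pale one so that the joint closes along its whole length, ends roughly in line, lying flat. Then draw the yellow torch out of its charging dock, turn it level and hold it raised about a hand's breadth above the boards, over the middle of the joint's length, its lens a few centimetres short of the joint and shining squarely across it. Finish still holding the torch there, steady, with the joint closed; leave the other things on the bench alone.

Things in the scene. Friction and masses are not known exactly. Their poses are not given: they have to be found in the camera images.
- jig: glue-up jig fixed to bench: grey-coated base 320 x 280 x 12; against the plywood fence on its far side two fixed staves 200 x 60 x 20 (tops 32 mm above the bench), far one dark, near one pale, held by two toggle clamps up to 75 mm high over the fence. Origin: centre of the base's underside; x across the staves towards the fence, y along them, z up. Base is bare from x = -160 to the joint at +10
- seam (a point): middle of the upper near edge of the fixed pale stave, where the joint will be: 10 mm in +x from the jig's centre, 32 mm above the bench. Axes as the jig's: x square across the joint (away from the loose stave), y along the joint, z up.
- stave: loose dark wooden stave, 200 (its y) x 60 (its x) x 20 mm, about 0.17 kg, lying flat on the jig's base on the robot's side of the pale stave with an open gap of 20 to 45 mm and a little askew. Origin: centre of its underside; its +x side is the edge that meets the pale stave.
- stave_left (a point): upper corner of the loose stave at its joint edge, +y end (30, 100, 20 mm from the stave's origin)
- stave_right (a point): upper corner of the loose stave at its joint edge, -y end (30, -100, 20 mm from the stave's origin)
- dock: black charging dock screwed to the bench, base 130 x 90 x 12 mm, with a grey open sleeve (outer diameter 39, inner 30, 58 long) leaning 35 degrees from vertical towards the dock's +x. Origin: centre of the base's underside. The torch stands in it about 54 mm deep and is drawn out freely along the sleeve's axis.
- sleeve_mouth (a point): centre of the mouth of the dock's sleeve (13 mm in x, 71.5 mm above the bench from the dock's origin); axes as the dock's
- torch: yellow round torch, 160 long, about 0.16 kg: body diameter 26 up to 117 mm, then a black head widening to diameter 35. It stands tail down in the dock, lens up, leaning 35 degrees from vertical. Origin: centre of the tail end; z along the torch to the lens. Balance point about 95 mm from the tail.
- torch_grip (a point): point on the torch's axis 92 mm from the tail, on the yellow body, 38 mm beyond the sleeve's mouth while docked: a good place to grip; axes as the torch's
- lens (a point): centre of the torch's lens, 160 mm from the tail; z points out of the lens, the way it shines
- glue: closed white glue bottle, diameter 62, 160 tall, orange cap, standing; leave alone. Origin: centre of its underside
- mallet: wooden mallet lying on the bench, about 320 long, head 120 x 75 x 60 at its +x end; leave alone. Origin underneath, 85 mm short of the head's centre
- sanding_block: cork sanding block 115 x 65 x 33; leave alone. Origin: centre of its underside
- try_square: try square lying flat, dark stock 110 long, steel blade 160 long; leave alone. Origin underneath the stock's centre
- tape_measure: yellow tape measure 70 x 38 x 53; leave alone. Origin: centre of its underside
- f_clamp: F-clamp lying flat, steel bar 320 long, red arms, wooden handle; leave alone. Origin: under the middle of the bar
Things that resemble listed ones, but are neither listed nor needed, are in the scene too. Leave any green or orange look-alike of the torch alone.

How it is judged (in metres and radians):
On the way, in this order (a step that is already met when the one before it is completed fails the run):
1. the loose stave is butted against the pale one, joint closed at both ends, stave at rest, torch still in its dock (x of each of stave_left, stave_right in the frame of seam above -0.0025 m and height (world z) of stave below 0.016 m and linear speed of stave below 0.01 m/s and distance between torch_grip and sleeve_mouth below 0.06 m), for 0.3 s.
2. the torch is drawn clear of its dock by the gripper (distance between torch and sleeve_mouth above 0.06 m and height (world z) of lens above 0.07 m and contact force between torch and the fingers above 1 N and contact force between torch and dock below 0.05 N), for 0.2 s.
At the end, for the whole second after the job is handed in: Joint closed within 2.5 mm at both ends, stave flat, ends in line within 15 mm; torch held still by the gripper alone, level within 15 deg, square across the joint within 20 deg, lens 40-140 mm above the boards, facing the joint from under 140 mm and within 50 mm of its middle (x of each of stave_left, stave_right in the frame of seam above -0.0025 m and y of stave in the frame of seam between -0.015 and 0.015 m and height (world z) of stave below 0.016 m and angle between stave's own z axis and vertical below 0.05 rad and angle between lens's own z axis and vertical between 1.309 and 1.833 rad and angle between the z axis of lens and the x axis of seam, either way round below 0.35 rad and z of seam in the frame of lens above 0.005 m and horizontal distance between lens and seam below 0.14 m and y of lens in the frame of seam between -0.05 and 0.05 m and height (world z) of lens between 0.072 and 0.172 m and contact force between torch and the fingers above 1 N and contact force between torch and dock below 0.05 N and contact force between torch and jig below 0.05 N and contact force between torch and stave below 0.05 N and linear speed of torch below 0.03 m/s and angular speed of torch below 0.2 rad/s); the arm keeps its last pose, push and grip.
It fails at once if a bystander (glue bottle, mallet, sanding block, try square, tape measure, F-clamp) is moved by more than 25 mm or the glue bottle is knocked over (distance of any of glue, mallet, sanding_block, try_square, tape_measure, f_clamp from where it was at the start of the episode above 0.025 m or angle between glue's own z axis and vertical above 0.5 rad).
It also fails if it takes over 54 s, if anything falls off the work surface, if the arm or the gripper's body presses on something with over 40 N, if the wrist force passes 120 N, or if a joint passes its speed limit or range.

## Robot

A 7-joint arm with a two-finger parallel gripper is mounted at the origin on the work surface. World frame = base frame: x ahead of the robot, y to its left, z up, the work surface at z = 0. Lengths are in mm, angles in rad, forces in N, time in s.
With the tool pointing down it reaches from about 400 to 900 mm from the base axis. Payload 5.6 kg.
Tool frame: the origin (TCP) lies midway between the tips of the shut fingers; the grasp point (between the pads) lies 19 mm behind it (arm.hold_point_z is the z of the grasp point in the tool frame, in mm); z points along the fingers, y is the direction in which the jaws open and shut (so a half turn about z gives the same grasp; the last joint's range is limited). The gripper opens to 92 mm and grips with 3 to 60 N. Pads are 20 mm wide; open, the fingers measure 128 mm over their backs; the gripper's body (75 mm by 189 mm) begins 69 mm behind the grasp point.
Start: joints at [-1.35, 0.468, -0.012, 1.603, 0.006, 1.071, -0.056], TCP at [169.53, 627.51, 214.592] pointing down, gripper open.
Joint ranges: [-2.53, 2.53], [-0.31, 2.02], [-1.57, 1.55], [0.28, 2.44], [-1.29, 4.43], [0.15, 1.84], [-2.92, 2.92]. Speed limits (rad/s): [2.57, 2.57, 3.14, 3.14, 3.14, 3.14, 3.14].

## Interface

Orientations are given as a rotation vector (axis times angle).
In Python, from cell import arm, read_camera, camera_params, order gives the robot as it stands. The module is installed in compiled form; this text tells all that it offers.
- The arm moves only by the tool servo_tool, never from a script. Its argument "commands" is a list of rows, each a list of 3 entries, a list of its own where there are three numbers: the shift along the world's x, y, z in m, then the turn about the world's z in rad, then the opening in per cent of the stroke, from 0 (shut) to 100 (fully open). In form: [[[x, y, z], spin, hand], ...]. A call has 1 to 5 rows; each row shifts and turns the commanded pose from where the row before left it; what a row does not reach is not made up. A row lasts 1/8 s, in which the tool goes at most 62.5 mm and 10.7 degrees, less where a joint would pass 70% of its speed; a pose out of reach is approached as far as the arm can. A call is refused whole if a number of a shift passes 0.0625 or a number of a turn 0.188, either way. A call with a gripper value outside its range is refused whole. The fingers move at their own pace and stop on an object; "grip_force" is the grip in N (left out, the last holds). Time passes only in rows, so rows that do not move let the fingers close. It gives the time, the measured TCP pose, the force and the opening at its end, in the units of the state.
- arm.observe(): the state, without advancing time (a new reading comes with each control period).
- read_camera(name): name is "scene" or "side" or "wrist"; returns (picture, depth): 480x640x3 uint8, red, green, blue; 480x640 float32, mm along the optical axis (not along the pixel's ray), 0 where there is no reading.
- camera_params(name): a dict with "mtx" (3x3 intrinsics, pixels), "extrinsics" (4x4, takes a point from world to camera coordinates); the wrist camera has in their place "T_tool_cam" (4x4, takes a point from camera to tool coordinates, whose origin is the TCP and whose axes are the flange's). Camera axes: x right, y up, looking along -z (the intrinsics and any distortion apply to the point x, -y, -z); pixel columns grow to the right and rows downward; lengths in mm; the calibration is good to about 2 mm. A picture is of the moment at which its call begins: read the wrist's pose just before it. camera_params takes no time and is no camera call.
- order.finish_job(): hands the job in, once; it reports no verdict.
The state is a dict: "time_s": time; "joint_pos": joint angles; "qd": joint speeds; "effort": joint torques, N m; "tcp_pos": TCP position; "tool_rot": TCP orientation; "force": force on the tool from outside, world axes, zero at the start; "wrist_torque": the same for the moment, N m; "opening": finger opening in mm.
Only numpy, scipy, OpenCV 4.12 (cv2) and the standard library are available. Lean on these libraries where they do the work, as an engineer would, in place of code of your own. Each camera call takes 0.05 s, during which the arm holds its last target.

## Working session

There is one attempt and no reset: what is moved stays moved. The work goes in short steps, Python scripts to look and compute and a tool call to move; the robot and the scene stay as the last step left them, time stands still between calls to the robot, and variables do not carry over. Pictures are saved under pics/ and viewed, and the job is handed in when it is done.

Besides the shell and the picture viewer there is one more tool, called after "Call:" as a command line: name --argument value ..., lists and objects as JSON in quotes. servo_tool: Moves the arm, as the interface text tells. Its arguments: {"type":"object","properties":{"commands":{"type":"array"},"grip_force":{"type":"number"}},"required":["commands"]}

```bash
mkdir -p pics; python3 - <<'E'
from cell import arm, read_camera, camera_params, order
import cv2, numpy as np, pickle
s=arm.observe();print(s['time_s'],s['tcp_pos'],s['tool_rot'],s['opening'],arm.hold_point_z)
d={}
for n in ['scene','side','wrist']:
    p,z=read_camera(n);d[n]=(p,z);cv2.imwrite(f'pics/{n}0.png',p[:,:,::-1]);print(n,camera_params(n))
pickle.dump(d,open('d0.pkl','wb'))
E
```

```text
0.0 [169.3744482  626.92750242 213.63333867] [-4.13153797e-01 -3.11420346e+00  2.80617413e-03] 92.16757249188721 -18.700000000000003
scene {'mtx': array([[518.16413104,   0.        , 315.43055163],
       [  0.        , 518.16413104, 245.04922666],
       [  0.        ,   0.        ,   1.        ]]), 'extrinsics': array([[ 6.89753729e-01,  7.23997464e-01, -8.21377238e-03,
        -3.63947930e+02],
       [-5.76390996e-01,  5.55923700e-01,  5.98934270e-01,
         2.26998620e+02],
       [ 4.38193123e-01, -4.08382801e-01,  8.00756064e-01,
        -1.60775226e+03],
       [ 0.00000000e+00,  0.00000000e+00,  0.00000000e+00,
         1.00000000e+00]])}
side {'mtx': array([[455.73483343,   0.        , 317.11564209],
       [  0.        , 455.73483343, 237.74444338],
       [  0.        ,   0.        ,   1.        ]]), 'extrinsics': array([[ 9.12768964e-01, -4.08025202e-01, -1.91899190e-02,
        -4.68483219e+02],
       [ 3.19913418e-01,  6.84868775e-01,  6.54683257e-01,
        -2.30801451e+02],
       [-2.53984692e-01, -6.03713671e-01,  7.55659699e-01,
        -1.03096292e+03],
       [ 0.00000000e+00,  0.00000000e+00,  0.00000000e+00,
         1.00000000e+00]])}
wrist {'mtx': array([[387.630584  ,   0.        , 324.23020028],
       [  0.        , 387.630584  , 241.68536065],
       [  0.        ,   0.        ,   1.        ]]), 'T_tool_cam': array([[ 1.50542339e-03,  9.63656798e-01,  2.67139120e-01,
         7.44957246e+01],
       [ 9.99998680e-01, -1.28745234e-03, -9.91091091e-04,
         7.24847425e-01],
       [-6.11142783e-04,  2.67140259e-01, -9.63657464e-01,
        -1.70463863e+02],
       [ 0.00000000e+00,  0.00000000e+00,  0.00000000e+00,
         1.00000000e+00]])}
```

View pics/scene0.png

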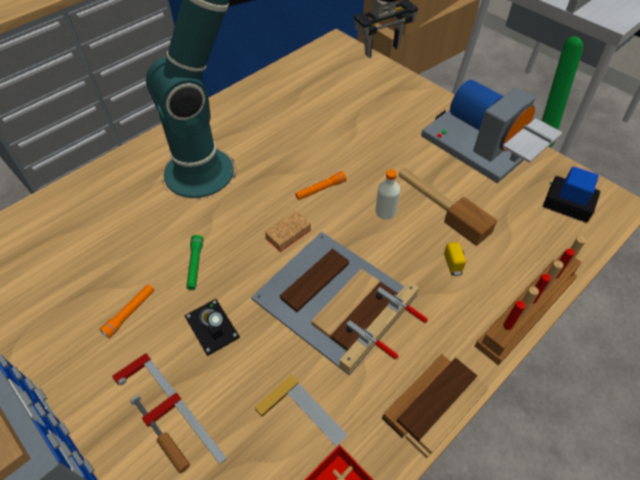

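View pics/side0.png

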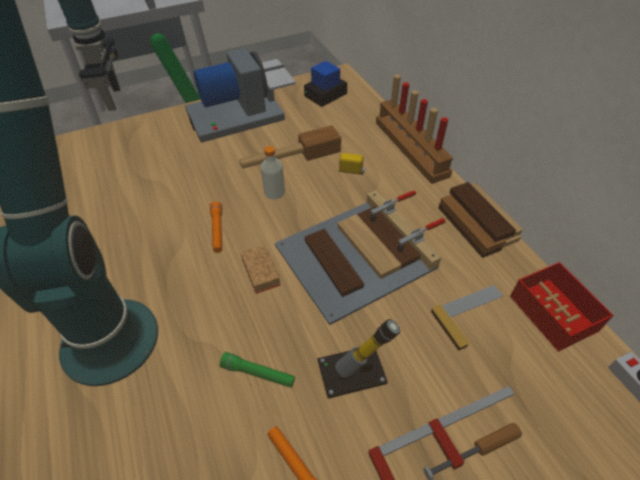

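View pics/wrist0.png

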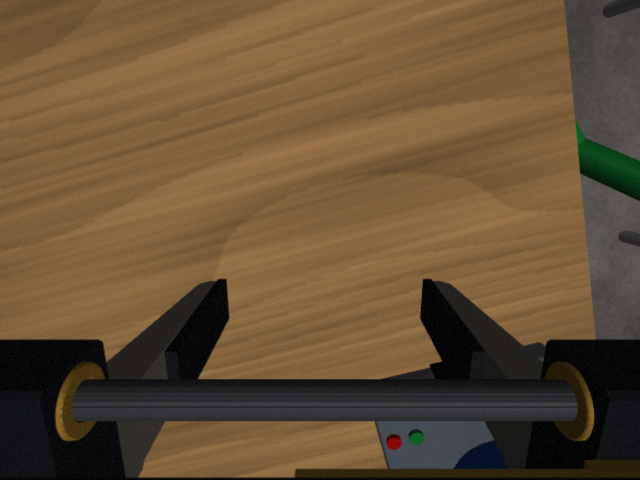

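```bash
cat > h.py <<'E'
import numpy as np, cv2
from scipy.spatial.transform import Rotation as R
from cell import camera_params
def T_wc(name,tcp=None,rot=None):
    p=camera_params(name)
    if name=='wrist':
        T=np.eye(4);T[:3,:3]=R.from_rotvec(rot).as_matrix();T[:3,3]=tcp
        return T@p['T_tool_cam'],p['mtx']
    return np.linalg.inv(p['extrinsics']),p['mtx']
def ray(name,uv,**k):
    T,K=T_wc(name,**k);u,v=uv
    d=np.array([(u-K[0,2])/K[0,0],-(v-K[1,2])/K[1,1],-1.])
    return T[:3,3],T[:3,:3]@d
def atz(name,uv,z,**k):
    o,d=ray(name,uv,**k);return o+d*(z-o[2])/d[2]
def bydepth(name,uv,Z,**k):
    o,d=ray(name,uv,**k);u,v=uv
    return o+d*Z[int(round(v)),int(round(u))]
def tri(rays):
    A=np.zeros((3,3));b=np.zeros(3)
    for o,d in rays:
        d=d/np.linalg.norm(d);P=np.eye(3)-np.outer(d,d);A+=P;b+=P@o
    x=np.linalg.solve(A,b)
    return x,[np.linalg.norm(np.cross(x-o,d/np.linalg.norm(d))) for o,d in rays]
def proj(name,X,**k):
    T,K=T_wc(name,**k);c=np.linalg.inv(T)@np.append(X,1)
    return K[0,0]*c[0]/-c[2]+K[0,2], K[1,1]*-c[1]/-c[2]+K[1,2]
def crop(img,x0,y0,x1,y1,f,fn):
    cv2.imwrite(fn,cv2.resize(img[y0:y1,x0:x1,::-1],None,fx=f,fy=f,interpolation=cv2.INTER_CUBIC))
E
python3 - <<'E'
from h import *;import pickle
d=pickle.load(open('d0.pkl','rb'))
crop(d['scene'][0],240,220,440,380,4,'pics/sc_jig.png')
crop(d['side'][0],265,180,465,330,4,'pics/si_jig.png')
crop(d['side'][0],300,300,420,400,6,'pics/si_dock.png')
crop(d['scene'][0],170,280,260,360,7,'pics/sc_dock.png')
E
```

```text
(no output)
```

View pics/sc_jig.png

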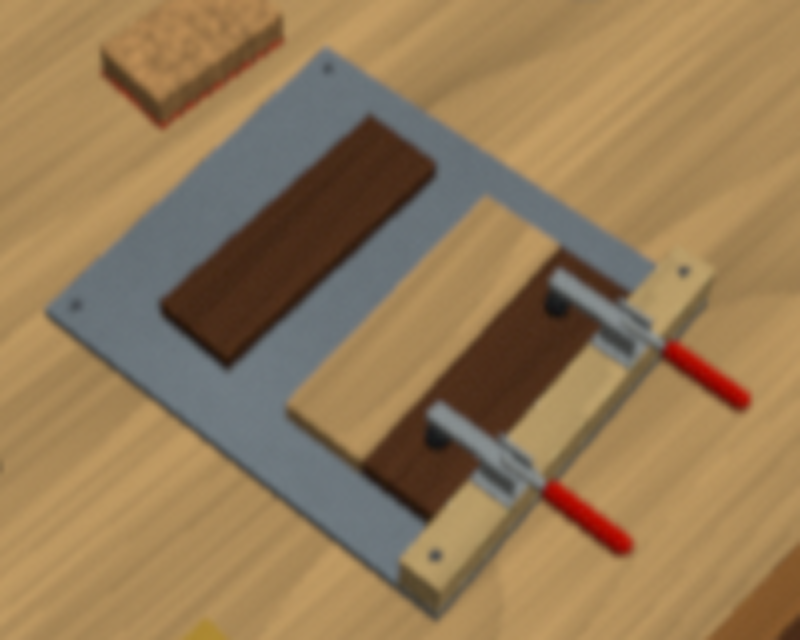

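View pics/si_jig.png

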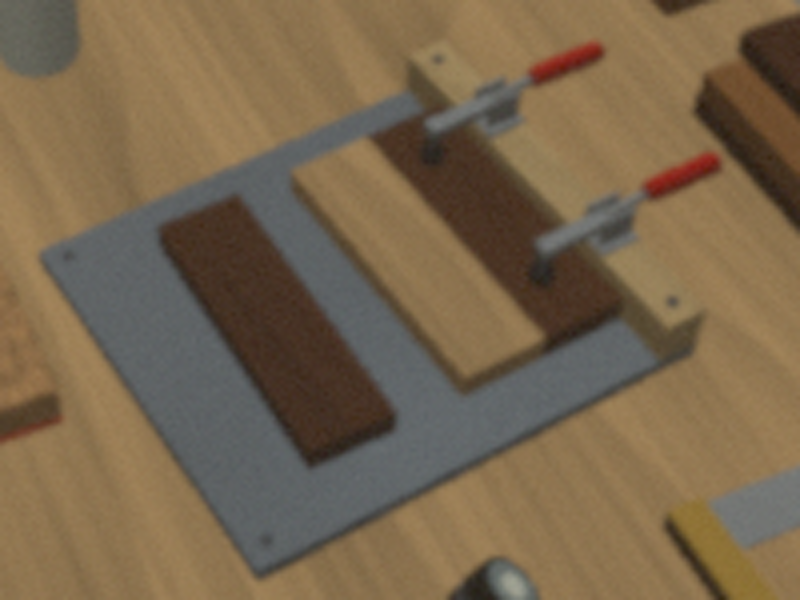

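View pics/si_dock.png

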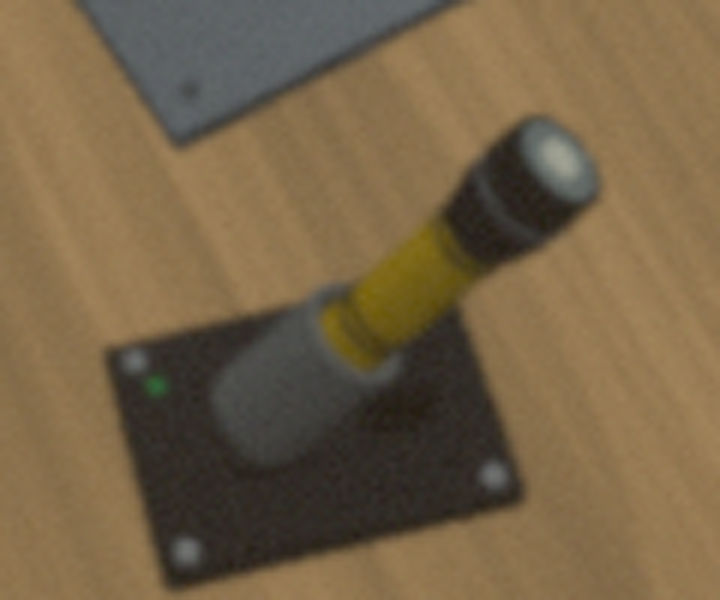

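View pics/sc_dock.png

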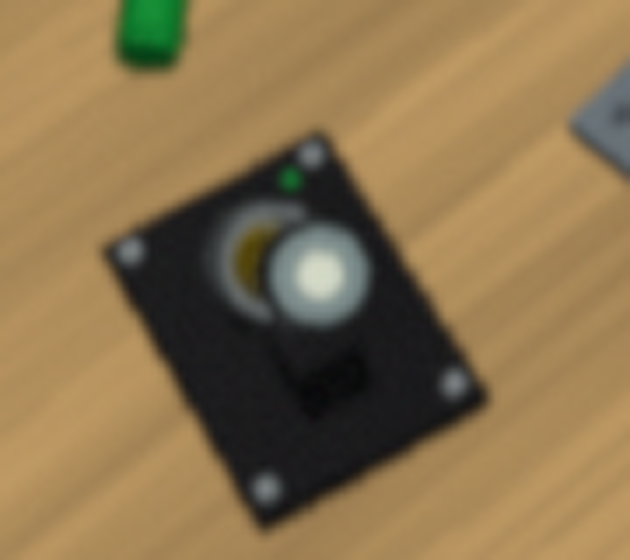

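```bash
python3 - <<'E'
from h import *;import pickle
np.set_printoptions(precision=1,suppress=True)
d=pickle.load(open('d0.pkl','rb'))
P={'pale+a':((361.75,268.75),(338.25,223.75)),'pale-b':((312.5,321.25),(381.25,274.5)),
'st_nearA':((332.5,248.75),(305.75,238)),'st_joinA':((348.75,262),(324.5,229.25)),'st_joinB':((297,308),(363.25,283.75)),'st_nearB':((280.75,295.75),(342.5,293.75)),
'jigA':((321.25,232),(275.5,243.75)),'jigB':((252,298),(330,323)),
'lens':((170+318/7,280+275/7),(300+562/6,300+160/6)),
}
dk={'dk1':((170+105/7,280+247/7),None)}
for k,(a,b) in P.items():
    x,e=tri([ray('scene',a),ray('side',b)])
    print(k,x,np.array(e),'sc32',atz('scene',a,32)[:2],'si32',atz('side',b,32)[:2],'dep',bydepth('scene',a,d['scene'][1]))
# dock corners z=12
for uv in [(105,247),(322,132),(490,398),(265,528)]:
    print('dock sc',atz('scene',(170+uv[0]/7,280+uv[1]/7),10))
for uv in [(108,350),(440,275),(523,495),(168,588)]:
    print('dock si',atz('side',(300+uv[0]/6,300+uv[1]/6),10))
E
```

```text
pale+a [612.5  85.5  23.9] [2.3 2.3] sc32 [614.7  83.7] si32 [609.2  76. ] dep [606.7  94.   13. ]
pale-b [ 634.3 -111.5   23.4] [0.5 0.5] sc32 [ 637.5 -114.1] si32 [ 630.5 -117.2] dep [ 636.5 -113.2   29.6]
st_nearA [513.6  75.8  24.4] [2.5 2.5] sc32 [516.1  74.5] si32 [511.5  66.5] dep [517.6  72.9  34.9]
st_joinA [571.6  80.6  22.4] [0.7 0.7] sc32 [576.4  74.7] si32 [568.1  73.6] dep [566.   86.9   9.2]
st_joinB [ 581.6 -115.7   23.9] [2.2 2.2] sc32 [ 584.3 -116.4] si32 [ 578.7 -123. ] dep [ 582.3 -114.8   27.5]
st_nearB [ 525.  -119.5   20.7] [1.4 1.4] sc32 [ 530.  -122.1] si32 [ 521.6 -127.8] dep [ 529.4 -121.6   30.7]
jigA [439.4 105.9   4.5] [1.4 1.4] sc32 [454.1  92.4] si32 [433.7  81.4] dep [443.9 102.3  13.9]
jigB [ 469.4 -169.8    2.6] [0.5 0.5] sc32 [ 485.  -178.3] si32 [ 462.2 -185.9] dep [ 473.6 -171.8   10.8]
lens [ 537.7 -307.6  154.5] [0.6 0.6] sc32 [ 469.8 -280.8] si32 [ 585.5 -252.8] dep [ 537.3 -306.9  154.3]
dock sc [ 395.8 -324.2   10. ]
dock sc [ 411.4 -239.4   10. ]
dock sc [ 537.7 -262.2   10. ]
dock sc [ 522.9 -347.7   10. ]
dock si [ 407.4 -241.8   10. ]
dock si [ 529.6 -265.5   10. ]
dock si [ 515.5 -350.6   10. ]
dock si [ 390.5 -329.3   10. ]
```

```bash
python3 - <<'E'
from h import *
from cell import arm
s=arm.observe();M=R.from_rotvec(s['tool_rot']).as_matrix();print(M.round(3));
print('yaw of tool x,y deg',np.degrees(np.arctan2(M[1,0],M[0,0])),np.degrees(np.arctan2(M[1,1],M[0,1])))
E
```

```text
[[-0.965  0.261 -0.   ]
 [ 0.261  0.965 -0.001]
 [-0.    -0.001 -1.   ]]
yaw of tool x,y deg 164.8815779298306 74.8815687666177
```

Call:
servo_tool --commands '[[[0.044,-0.044,0.0],0.076,100],[[0.044,-0.044,0.0],0.076,100],[[0.044,-0.044,0.0],0.076,100],[[0.044,-0.044,0.0],0.076,100],[[0.044,-0.044,0.0],0.075,100]]'

```text
time_s: 0.78
tcp_pos: [390.7, 405.8, 214.5]
tool_rot: [-0.185, 3.136, 0.0]
force: [0.5, 0.7, 0.1]
opening: 92.1
```

Call:
servo_tool --commands '[[[0.005,-0.06,0.0],0,100],[[0.005,-0.06,0.0],0,100],[[0.005,-0.06,0.0],0,100],[[0.005,-0.06,0.0],0,100],[[0.005,-0.06,0.0],0,100]]'

```text
time_s: 1.4
tcp_pos: [414.4, 105.6, 214.7]
tool_rot: [-0.181, 3.136, 0.0]
force: [0.7, 0.1, 0.4]
opening: 92.1
```

Call:
servo_tool --commands '[[[0.04,-0.025,0.02],0,100],[[0.04,-0.025,0.02],0,100],[[0.04,-0.025,0.02],0,100],[[0.04,-0.025,0.02],0,100],[[0.04,-0.025,0.0],0,100]]'

```text
time_s: 2.02
tcp_pos: [616.6, -18.3, 296.3]
tool_rot: [-0.181, 3.133, 0.0]
force: [1.5, -0.1, 0.3]
opening: 91.9
```

Call:
servo_tool --commands '[[[0,0,0],0,100],[[0,0,0],0,100]]'

```text
time_s: 2.28
tcp_pos: [613.7, -16.9, 293.8]
tool_rot: [0.181, -3.135, -0.001]
force: [-0.3, 0.5, -0.6]
opening: 91.7
```

```bash
python3 - <<'E'
from h import *
from cell import arm, read_camera
import pickle
s=arm.observe();print(s['tcp_pos'],s['tool_rot'])
p,z=read_camera('wrist');pickle.dump((s['tcp_pos'],s['tool_rot'],p,z),open('w1.pkl','wb'))
crop(p,0,0,640,480,1.25,'pics/w1.png')
E
```

```text
[613.69377036 -16.94519635 293.80420122] [ 1.81040233e-01 -3.13450531e+00 -8.08667605e-04]
```

View pics/w1.png

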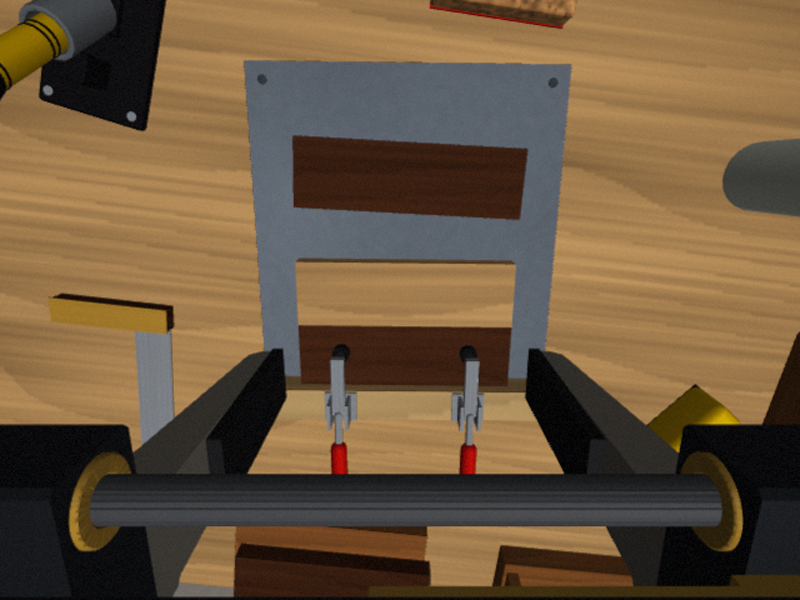

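```bash
python3 - <<'E'
from h import *
import pickle
np.set_printoptions(precision=1,suppress=True)
t,r,p,z=pickle.load(open('w1.pkl','rb'));k=dict(tcp=t,rot=r)
Q={}
for n,uv in {'pale-':(297,263),'pale+':(515,265),'nr-':(293,136),'nr+':(527,150),'j+':(520,219),'j-':(293,208)}.items():
    uv=np.array(uv)/1.25;Q[n]=atz('wrist',uv,32,**k);print(n,Q[n],'depth z',bydepth('wrist',uv+[0,3 if 'pale' in n else 0],z,**k))
e=Q['pale+']-Q['pale-'];print('jig y ang',np.degrees(np.arctan2(e[1],e[0])),np.linalg.norm(e))
e/=np.linalg.norm(e);x=np.array([e[1],-e[0],0]);s=(Q['pale+']+Q['pale-'])/2;print('seam',s)
for n in Q: print(n,(Q[n]-s)@x,(Q[n]-s)@e)
crop(p,220,90,440,230,3.6,'pics/w1c.png')
E
```

```text
pale- [ 633.4 -112.4   32. ] depth z [ 636.9 -112.3   31.5]
pale+ [612.2  83.9  32. ] depth z [615.5  84.4  32.8]
nr- [ 524.8 -122.1   32. ] depth z [ 524.1 -126.7   11.4]
nr+ [512.8  76.6  32. ] depth z [511.6  81.   12.9]
j+ [570.9  81.1  32. ] depth z [572.2  85.4  14.1]
j- [ 584.7 -118.8   32. ] depth z [ 586.7 -122.9   12.8]
jig y ang 96.15212259658048 197.5216876624279
seam [622.8 -14.2  32. ]
pale- -5.780284049493206e-14 -98.76084383121393
pale+ -5.588399722668397e-14 98.76084383121395
nr- -108.98945910900198 -96.71386406204186
nr+ -99.5863804045402 102.05433798719203
j+ -41.32803180758793 100.30443449956228
j- -49.01503726962215 -99.83137763528575
```

View pics/w1c.png

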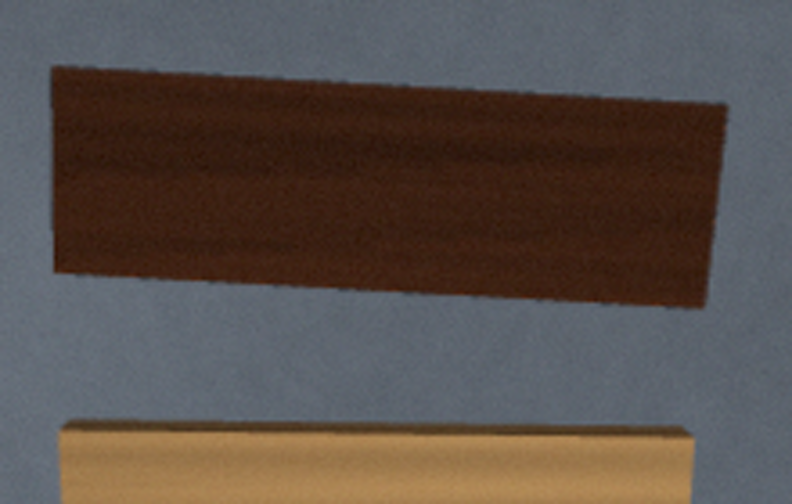

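Call:
servo_tool --commands '[[[-0.031,-0.003,-0.045],0,100],[[-0.031,-0.003,-0.045],0,100],[[-0.031,-0.003,-0.045],0,100],[[-0.031,-0.003,-0.045],0,100],[[0,0,0],0,100]]'

```text
time_s: 2.95
tcp_pos: [485.2, -28.6, 112.3]
tool_rot: [0.182, -3.128, -0.002]
force: [1.0, -0.3, 0.0]
opening: 91.8
```

Call:
servo_tool --commands '[[[0.0,0,-0.045],0,100],[[0,0,-0.04],0,100],[[0,0,0],0,100],[[0,0,0],0,100]]'

```text
time_s: 3.45
tcp_pos: [492.2, -29.1, 31.3]
tool_rot: [-0.182, 3.133, 0.0]
force: [0.3, -0.4, -0.6]
opening: 92.3
```

Call:
servo_tool --commands '[[[0.0,0,-0.011],0,100],[[0.01,0.0011,0],0,100],[[0.01,0.0011,0],0,100],[[0.01,0.0011,0],0,100],[[0,0,0],0,100]]'

```text
time_s: 4.08
tcp_pos: [521.9, -26.0, 18.7]
tool_rot: [-0.181, 3.135, -0.0]
force: [0.6, 0.1, -0.7]
opening: 91.6
```

Call:
servo_tool --commands '[[[0.008,0.0009,0],0,100],[[0.008,0.0009,0],0,100],[[0.007,0.0008,0],0,100],[[0.005,0.0006,0],0,100],[[0,0,0],0,100]]'

```text
time_s: 4.7
tcp_pos: [549.3, -22.9, 18.6]
tool_rot: [-0.181, 3.135, -0.0]
force: [-0.5, 0.6, 0.5]
opening: 91.7
```

Call:
servo_tool --commands '[[[0.002,0.0002,0],0,100],[[0.002,0.0002,0],0,100],[[0.002,0.0002,0],0,100],[[0,0,0],0,100]]'

```text
time_s: 5.2
tcp_pos: [550.4, -22.7, 18.1]
tool_rot: [0.178, -3.128, -0.002]
force: [-9.9, -0.5, 9.1]
opening: 92.1
```

Call:
servo_tool --commands '[[[0.002,0.0002,0],0,100],[[0.0015,0.0002,0],0,100],[[0,0,0],0,100],[[0,0,0],0,100]]'

```text
time_s: 5.7
tcp_pos: [550.6, -22.5, 17.9]
tool_rot: [0.176, -3.122, -0.003]
force: [-18.1, -0.4, 15.3]
opening: 92.0
```

```bash
python3 - <<'E'
from h import *
from cell import arm, read_camera
import pickle
s=arm.observe();print(s['time_s'],s['tcp_pos'],s['tool_rot'],s['force'])
a=read_camera('scene')[0];b=read_camera('side')[0]
x=cv2.resize(a[230:350,250:400],(750,600),interpolation=cv2.INTER_CUBIC);cv2.imwrite('pics/p1.png',x[:,:,::-1])
x=cv2.resize(b[190:310,290:440],(750,600),interpolation=cv2.INTER_CUBIC);cv2.imwrite('pics/p2.png',x[:,:,::-1])
E
```

```text
5.7 [550.6104687  -22.53405655  17.86936391] [ 1.76373725e-01 -3.12196915e+00 -3.05653636e-03] [-18.1290367   -0.3657499   15.26416505]
```

View pics/p1.png

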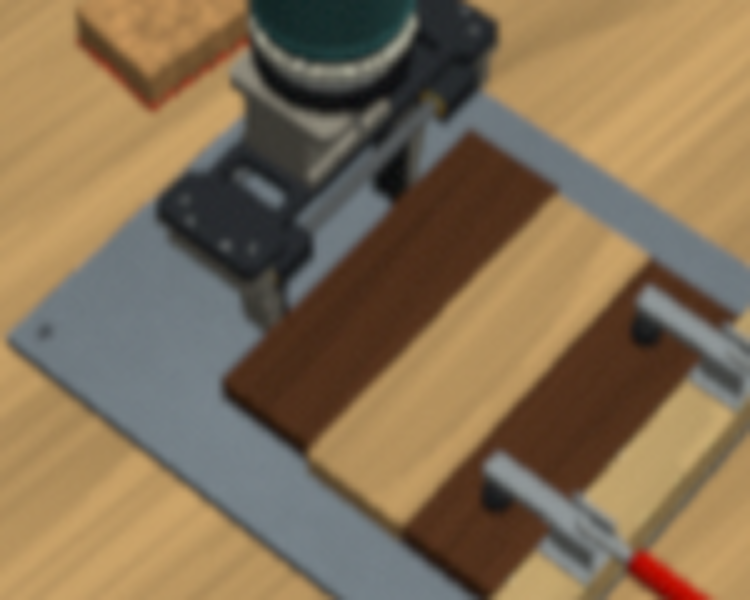

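View pics/p2.png

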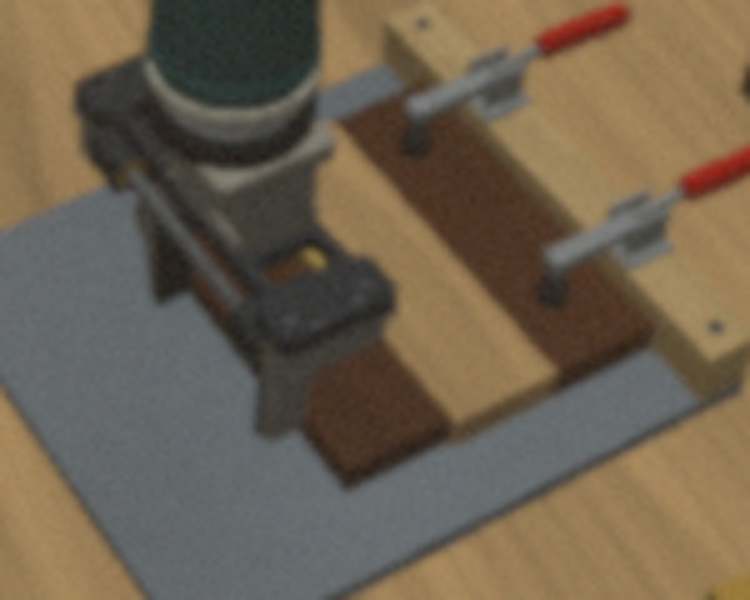

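Call:
servo_tool --commands '[[[-0.01,-0.001,0.0],0,100],[[-0.01,-0.001,0.0],0,100],[[-0.005,0,0.05],0,100],[[0,0,0.06],-0.05,100],[[0,-0.02,0.055],-0.05,100]]'

```text
time_s: 6.42
tcp_pos: [533.4, -42.6, 185.6]
tool_rot: [-0.026, 3.14, 0.001]
force: [0.5, -0.4, -0.2]
opening: 91.6
```

Call:
servo_tool --commands '[[[-0.013,-0.05,0.03],-0.05,100],[[-0.013,-0.05,0.03],-0.05,100],[[-0.013,-0.05,0],-0.05,100],[[-0.013,-0.05,0],-0.045,100],[[-0.01,-0.05,0],0,100]]'

```text
time_s: 7.05
tcp_pos: [470.8, -295.5, 244.1]
tool_rot: [0.282, 3.127, -0.0]
force: [0.2, 1.3, -0.6]
opening: 91.9
```

Call:
servo_tool --commands '[[[0,0,0],0,100],[[0,0,0],0,100]]'

```text
time_s: 7.3
tcp_pos: [471.3, -293.2, 243.4]
tool_rot: [0.281, 3.129, 0.001]
force: [-0.1, 0.1, 0.0]
opening: 91.7
```

```bash
cat > shot.py <<'E'
import sys
from h import *
from cell import arm, read_camera
import pickle
n=sys.argv[1]
s=arm.observe();print(s['time_s'],s['tcp_pos'],s['tool_rot'],s['force'],s['opening'])
p,z=read_camera('wrist');pickle.dump((s['tcp_pos'],s['tool_rot'],p,z),open(n+'.pkl','wb'))
crop(p,0,0,640,480,1.25,f'pics/{n}.png')
E
python3 shot.py w2
```

```text
7.3 [ 471.34615723 -293.22443999  243.43822433] [2.81450351e-01 3.12853183e+00 1.04326691e-03] [-0.08097857  0.10894083  0.00044329] 91.70565402247357
```

View pics/w2.png

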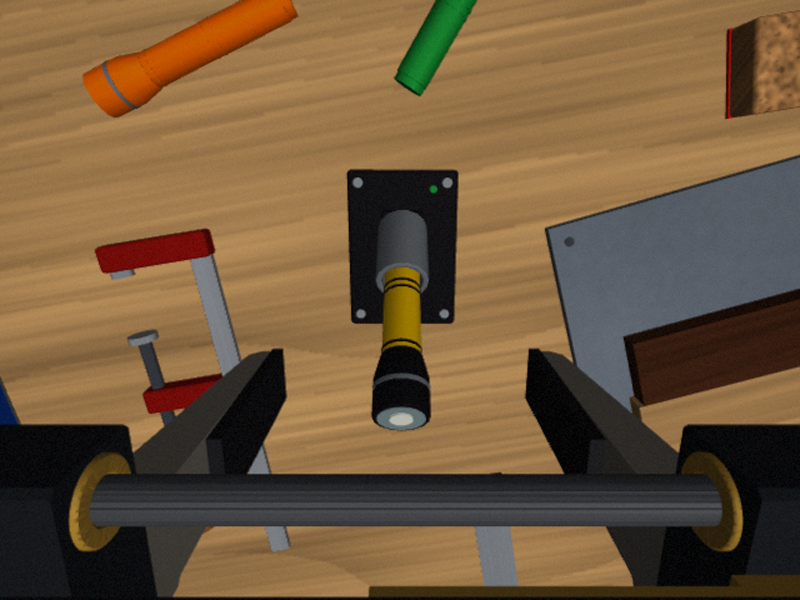

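```bash
python3 - <<'E'
from h import *
import pickle
np.set_printoptions(precision=1,suppress=True)
t,r,p,z=pickle.load(open('w2.pkl','rb'));k=dict(tcp=t,rot=r)
for n,uv in {'lens':(401,419),'body_hi':(402,335),'body_lo':(402,298),'sleeve_top':(402,230),'head':(401,365)}.items():
    uv=np.array(uv)/1.25;print(n,bydepth('wrist',uv,z,**k))
q=[atz('wrist',np.array(u)/1.25,12,**k) for u in [(348,171),(458,171),(454,322),(352,322)]]
c=np.mean(q,0);print('dock corners',q,c)
M=R.from_rotvec(r).as_matrix();ax=-M[:,0];ax[2]=0;ax/=np.linalg.norm(ax);print(ax)
mouth=c+13*ax;mouth[2]=71.5;d=ax*np.sin(np.radians(35));d[2]=np.cos(np.radians(35))
for s in (38,42,106):print(s,mouth+s*d)
E
```

```text
lens [ 537.4 -306.7  158.7]
body_hi [ 498.4 -299.2  123.8]
body_lo [ 481.2 -296.2   98.3]
sleeve_top [ 441.5 -289.2   54.8]
head [ 508.5 -301.5  147.7]
dock corners [array([ 392.7, -324.5,   12. ]), array([ 408.3, -237.8,   12. ]), array([ 533.3, -260.1,   12. ]), array([ 517.5, -347.5,   12. ])] [ 463.  -292.5   12. ]
[ 1.  -0.2  0. ]
38 [ 497.2 -298.7  102.6]
42 [ 499.5 -299.1  105.9]
106 [ 535.6 -305.6  158.3]
```

Call:
servo_tool --commands '[[[0.015,-0.003,-0.03],0,100],[[0.014,-0.003,-0.04],0,100],[[0,0,-0.04],0,100],[[0,0,-0.025],0,100],[[0,0,0],0,100]]'

```text
time_s: 7.98
tcp_pos: [499.6, -297.5, 106.8]
tool_rot: [-0.278, -3.126, -0.003]
force: [-0.8, 0.5, 0.1]
opening: 92.2
```

Call:
servo_tool --commands '[[[0,0,0],0,100],[[0,0,0],0,100]]'

```text
time_s: 8.22
tcp_pos: [501.1, -300.1, 110.1]
tool_rot: [0.281, 3.126, -0.001]
force: [0.2, 0.0, 0.8]
opening: 92.1
```

Call:
servo_tool --commands '[[[0,0,-0.01],0,100],[[0,0,-0.009],0,100],[[0,0,0],0,100],[[0,0,0],0,100]]'

```text
time_s: 8.72
tcp_pos: [499.9, -300.1, 89.4]
tool_rot: [-0.282, -3.129, 0.0]
force: [-0.1, 0.4, -0.3]
opening: 92.0
```

```bash
python3 - <<'E'
from h import *
from cell import arm, read_camera
s=arm.observe();print(s['time_s'],s['tcp_pos'],s['tool_rot'],s['force'])
b=read_camera('side')[0]
x=cv2.resize(b[280:400,300:450],(750,600),interpolation=cv2.INTER_CUBIC);cv2.imwrite('pics/g1.png',x[:,:,::-1])
E
```

```text
8.725 [ 499.93063277 -300.10617202   89.44821928] [-2.82407137e-01 -3.12860882e+00  2.09625178e-05] [-0.12462298  0.43772226 -0.26543679]
```

View pics/g1.png

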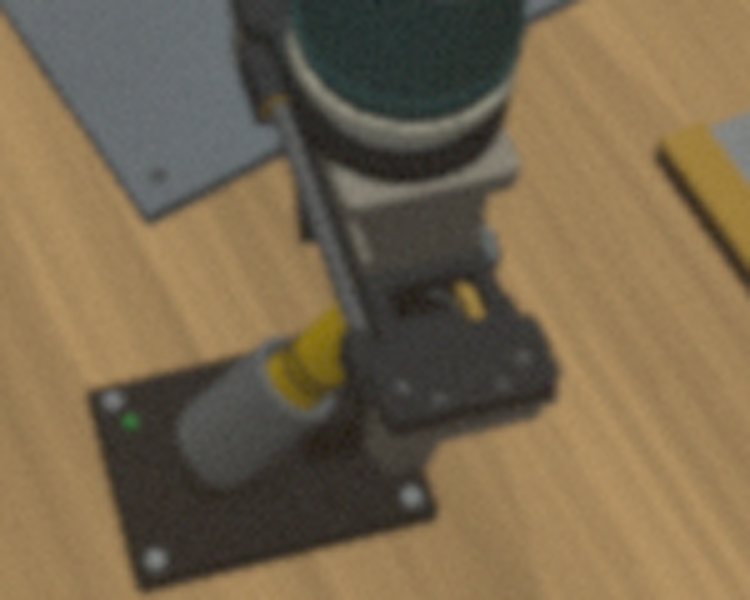

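Fingers straddle the torch, no contact. Closing.

Call:
servo_tool --commands '[[[0,0,0],0,0],[[0,0,0],0,0],[[0,0,0],0,0],[[0,0,0],0,0],[[0,0,0],0,0]]' --grip_force 20

```text
time_s: 9.4
tcp_pos: [500.1, -300.0, 89.6]
tool_rot: [0.282, 3.129, 0.0]
force: [1.1, -0.0, 0.5]
opening: 44.3
```

Call:
servo_tool --commands '[[[0,0,0],0,0],[[0,0,0],0,0],[[0,0,0],0,0]]'

```text
time_s: 9.78
tcp_pos: [500.0, -300.4, 89.6]
tool_rot: [0.282, 3.129, -0.001]
force: [-0.5, -1.6, 0.8]
opening: 25.2
```

Call:
servo_tool --commands '[[[0.0056,-0.001,0.0082],0,0],[[0.0113,-0.002,0.0164],0,0],[[0.0113,-0.002,0.0164],0,0],[[0.0113,-0.002,0.0164],0,0],[[0.0113,-0.002,0.0164],0,0]]'

```text
time_s: 10.4
tcp_pos: [551.5, -308.6, 164.1]
tool_rot: [-0.282, -3.129, -0.001]
force: [0.2, 0.1, -2.2]
opening: 25.3
```

Call:
servo_tool --commands '[[[0.0113,-0.002,0.0164],0,0],[[0.0113,-0.002,0.0164],0,0],[[0.0113,-0.002,0.0164],0,0],[[0,0,0],0,0],[[0,0,0],0,0]]'

```text
time_s: 11.02
tcp_pos: [584.0, -314.5, 211.8]
tool_rot: [-0.282, -3.127, -0.001]
force: [-0.3, 0.1, -2.0]
opening: 25.8
```

```bash
python3 - <<'E'
from h import *
from cell import arm, read_camera
s=arm.observe();print(s['time_s'],s['tcp_pos'],s['tool_rot'],s['force'],s['opening'])
b=read_camera('side')[0];a=read_camera('scene')[0]
cv2.imwrite('pics/d1.png',b[:,:,::-1])
cv2.imwrite('pics/d2.png',a[:,:,::-1])
E
```

```text
11.025 [ 583.97811608 -314.54254093  211.77050621] [-2.82118271e-01 -3.12732711e+00 -1.11804585e-03] [-0.25539936  0.09044599 -2.03146322] 25.787374248363797
```

View pics/d1.png

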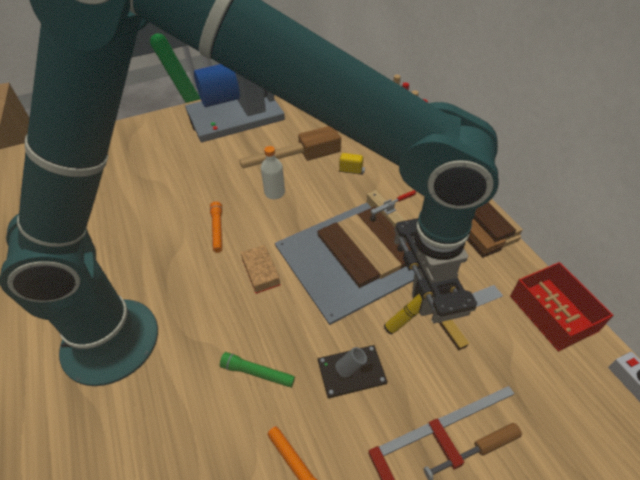

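View pics/d2.png

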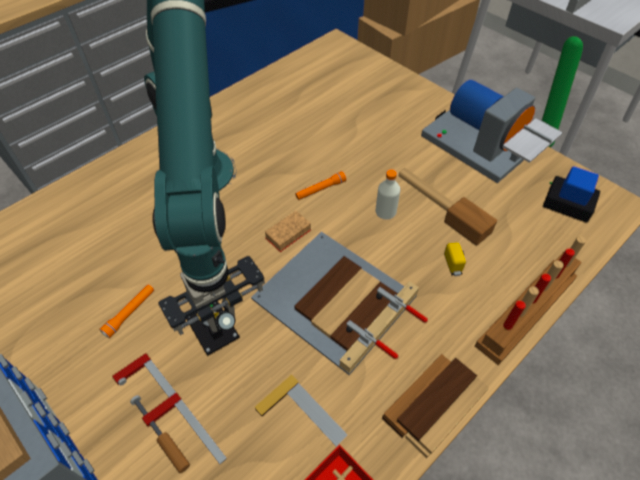

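```bash
python3 - <<'E'
from h import *
np.set_printoptions(precision=0,suppress=True)
for n,uv in {'sq stock ends':[(258,409),(297,380),(262,414),(300,385)],'sq blade':[(340,442),(325,430),(290,390)],'clamp bar':[(150,362),(222,460)],'clamp arm2':[(145,418),(178,398)],'arm1':[(115,378),(148,357)],'greentorch':[(196,238),(193,285)],'handle':[(180,468)]}.items():
    print(n,[atz('scene',u,10)[:2] for u in uv])
E
```

```text
sq stock ends [array([ 704., -344.]), array([ 714., -236.]), array([ 719., -345.]), array([ 728., -239.])]
sq blade [array([ 880., -263.]), array([ 840., -269.]), array([ 721., -264.])]
clamp bar [array([ 442., -456.]), array([ 735., -468.])]
clamp arm2 [array([ 547., -537.]), array([ 560., -458.])]
arm1 [array([ 420., -536.]), array([ 428., -453.])]
greentorch [array([ 215., -161.]), array([ 336., -257.])]
handle [array([ 687., -541.])]
```

Call:
servo_tool --commands '[[[-0.005,0.033,0],0.1,0],[[-0.005,0.033,-0.03],0.1,0],[[-0.004,0.032,-0.04],0.085,0],[[0,0,-0.04],0,0],[[0,0,0],0,0]]'

```text
time_s: 11.75
tcp_pos: [567.9, -215.8, 99.6]
tool_rot: [0.165, -3.13, -0.004]
force: [-0.3, -0.8, -0.7]
opening: 25.4
```

Call:
servo_tool --commands '[[[0,0,0],0,0],[[0,0,0],0,0]]' --grip_force 8

```text
time_s: 12.0
tcp_pos: [571.8, -218.1, 104.5]
tool_rot: [-0.163, 3.134, -0.002]
force: [-0.0, 0.4, -1.4]
opening: 25.9
```

```bash
python3 - <<'E'
from h import *
from cell import arm, read_camera
s=arm.observe();print(s['time_s'],s['tcp_pos'],s['tool_rot'],s['force'],s['opening'])
b=read_camera('side')[0]
x=cv2.resize(b[220:400,310:535],(800,640)[:2] if 0 else (750,600),interpolation=cv2.INTER_CUBIC);cv2.imwrite('pics/e1.png',x[:,:,::-1])
E
```

```text
12.0 [ 571.77283242 -218.13779877  104.45494783] [-1.63331159e-01  3.13440438e+00 -1.93511590e-03] [-0.0363892   0.40385298 -1.44276943] 25.922618287271746
```

View pics/e1.png

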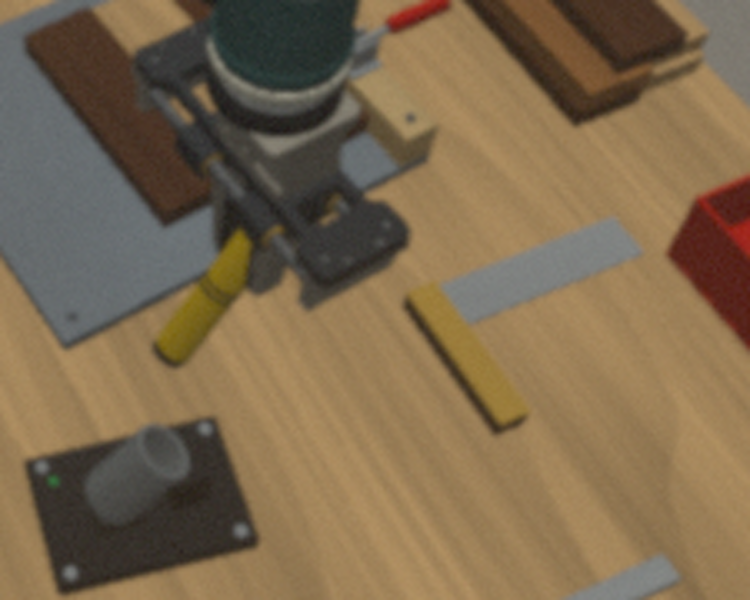

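Call:
servo_tool --commands '[[[0,0,-0.02],0,0],[[0,0,-0.014],0,0],[[0,0,0],0,0],[[0,0,0],0,0]]'

```text
time_s: 12.55
tcp_pos: [570.1, -217.0, 68.1]
tool_rot: [0.165, -3.136, -0.001]
force: [-0.4, -0.2, -2.3]
opening: 25.3
```

Call:
servo_tool --commands '[[[0.014,0.0015,-0.011],0,0],[[0.012,0.0013,-0.012],0,0],[[0.01,0.001,-0.013],0,0],[[0,0,0],0,0]]'

```text
time_s: 13.05
tcp_pos: [606.7, -212.3, 30.7]
tool_rot: [0.167, -3.135, -0.001]
force: [-0.7, -0.0, -2.0]
opening: 25.7
```

```bash
python3 - <<'E'
from h import *
from cell import arm, read_camera
s=arm.observe();print(s['time_s'],s['tcp_pos'],s['tool_rot'],s['force'],s['opening'])
b=read_camera('side')[0]
x=cv2.resize(b[220:400,310:535],(750,600),interpolation=cv2.INTER_CUBIC);cv2.imwrite('pics/e2.png',x[:,:,::-1])
E
```

```text
13.05 [ 606.72607584 -212.29633666   30.6516457 ] [ 1.66570479e-01 -3.13498701e+00 -1.41469965e-03] [-0.66908109 -0.02697172 -1.97365086] 25.697574700222162
```

View pics/e2.png

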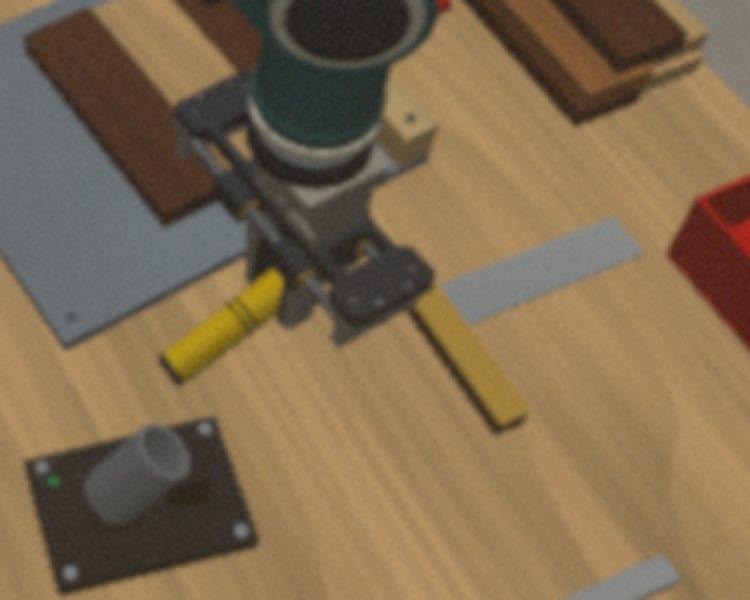

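Call:
servo_tool --commands '[[[0.006,0.0007,-0.01],0,0],[[0.004,0.0004,-0.01],0,0],[[0.001,0.0,-0.005],0,0],[[0,0,0],0,0]]'

```text
time_s: 13.6
tcp_pos: [617.6, -211.9, 7.1]
tool_rot: [0.165, -3.137, -0.0]
force: [1.2, -0.1, -1.9]
opening: 25.6
```

Call:
servo_tool --commands '[[[0,0,0],0,0],[[0,0,0],0,0],[[0,0,0],0,0]]' --grip_force 25

```text
time_s: 13.98
tcp_pos: [617.7, -212.2, 7.8]
tool_rot: [-0.165, 3.137, -0.0]
force: [-0.5, -0.1, -1.9]
opening: 25.4
```

Call:
servo_tool --commands '[[[0,0,0.02],0,0],[[0,0,0.05],0,0],[[0,0,0.05],0,0],[[0,0,0],0,0],[[0,0,0],0,0]]'

```text
time_s: 14.6
tcp_pos: [617.4, -211.8, 127.9]
tool_rot: [-0.165, 3.137, 0.001]
force: [-0.2, 0.0, -2.6]
opening: 25.8
```

```bash
python3 shot.py w3; python3 - <<'E'
from h import *
from cell import arm, read_camera
import pickle
b=read_camera('side');a=read_camera('scene');pickle.dump((a,b),open('ab3.pkl','wb'))
b=b[0]
x=cv2.resize(b[200:380,310:535],(750,600),interpolation=cv2.INTER_CUBIC);cv2.imwrite('pics/e3.png',x[:,:,::-1])
E
```

```text
14.6 [ 617.37998375 -211.75894763  127.93700574] [-1.65171746e-01  3.13706814e+00  6.91526078e-04] [-0.15219193  0.04457433 -2.63602251] 25.810450282676985
```

View pics/e3.png

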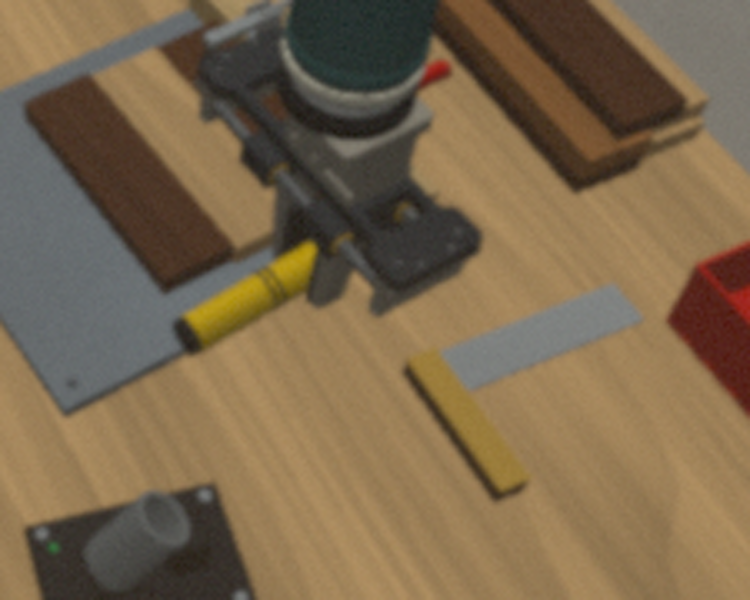

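View pics/w3.png

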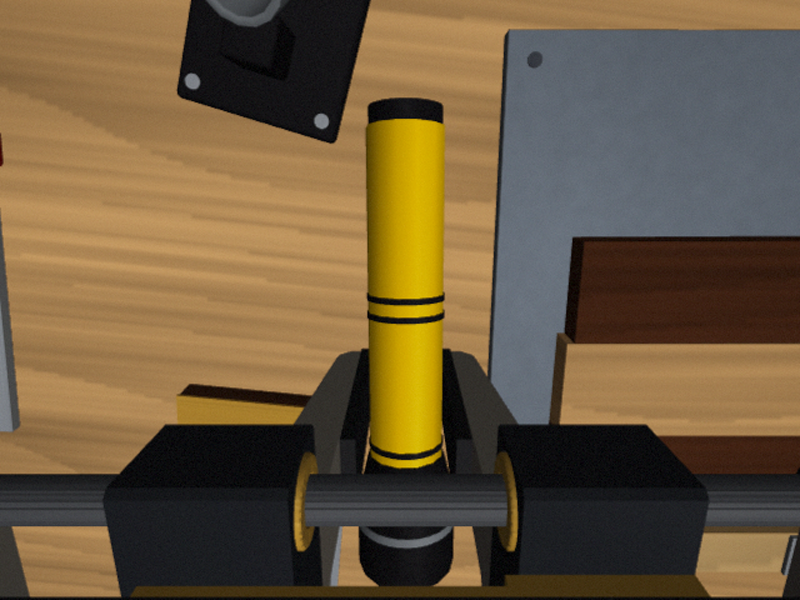

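```bash
python3 - <<'E'
from h import *
import pickle
np.set_printoptions(precision=1,suppress=True)
t,r,p,z=pickle.load(open('w3.pkl','rb'));k=dict(tcp=t,rot=r)
a,b=[bydepth('wrist',np.array(u)/1.25,z,**k) for u in [(404,140),(405,400)]];print(a,b)
d=b-a;print('pitch',np.degrees(np.arctan2(d[2],np.hypot(*d[:2]))),'yaw',np.degrees(np.arctan2(d[1],d[0])))
tail=bydepth('wrist',np.array((405,113))/1.25,z,**k);print('tail top',tail,'tip',bydepth('wrist',np.array((405,570))/1.25,z,**k))
print('grip along',np.linalg.norm((t-tail)[:2]))
E
```

```text
[ 535.6 -220.3  146.5] [ 616.2 -211.4  154.4]
pitch 5.5479409173852945 yaw 6.313853885777323
tail top [ 527.9 -220.8  144.6] tip [ 673.8 -205.2  164.8]
grip along 89.93945973763617
```

Call:
servo_tool --commands '[[[-0.01,0.019,0],0,0],[[-0.02,0.037,0],0,0],[[-0.02,0.037,-0.005],0,0],[[-0.02,0.037,-0.005],0,0],[[-0.018,0.037,-0.005],0,0]]'

```text
time_s: 15.38
tcp_pos: [528.2, -44.0, 111.4]
tool_rot: [0.165, -3.135, 0.0]
force: [0.7, 0.8, -1.8]
opening: 25.3
```

Call:
servo_tool --commands '[[[-0.01,0.019,-0.005],0,0],[[0,0,0],0,0],[[0,0,0],0,0],[[0,0,0],0,0]]'

```text
time_s: 15.88
tcp_pos: [520.5, -27.8, 107.8]
tool_rot: [-0.161, 3.137, -0.001]
force: [0.1, -0.0, -1.4]
opening: 25.3
```

```bash
python3 shot.py w4; python3 - <<'E'
from h import *
from cell import arm, read_camera
import pickle
b=read_camera('side');a=read_camera('scene')
x=cv2.resize(b[0][190:310,290:440],(750,600),interpolation=cv2.INTER_CUBIC);cv2.imwrite('pics/f1.png',x[:,:,::-1])
x=cv2.resize(a[0][230:350,250:400],(750,600),interpolation=cv2.INTER_CUBIC);cv2.imwrite('pics/f2.png',x[:,:,::-1])
pickle.dump((a,b),open('ab4.pkl','wb'))
E
```

```text
15.875 [520.47458416 -27.7653452  107.75881552] [-1.61367547e-01  3.13660527e+00 -1.31199990e-03] [ 0.07857194 -0.03189576 -1.39737071] 25.32440866266191
```

View pics/f1.png

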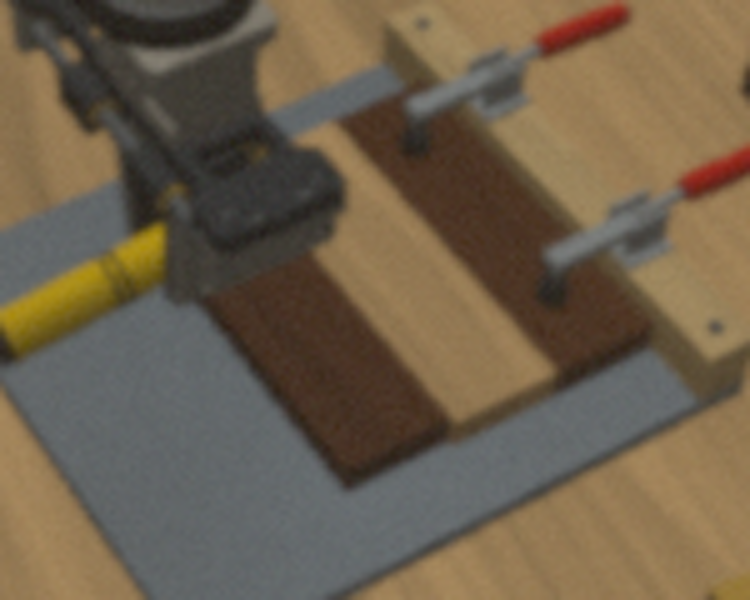

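View pics/f2.png

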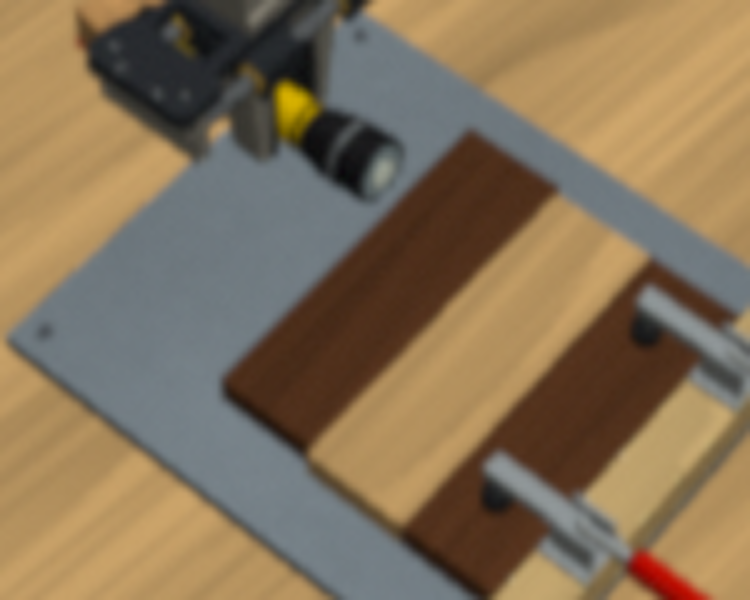

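View pics/w4.png

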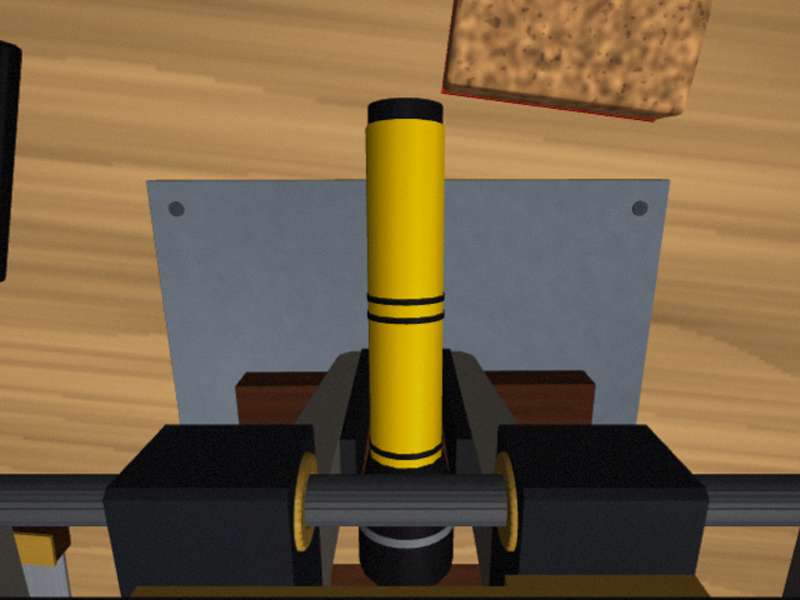

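```bash
python3 - <<'E'
from h import *
import pickle
np.set_printoptions(precision=1,suppress=True)
(a,b)=pickle.load(open('ab4.pkl','rb'))
L=bydepth('scene',(326.4,264.4),a[1]);x=np.array([.9938,.1115,0]);y=np.array([-.1115,.9938,0]);s=np.array([623.3,-14.4,32])
print('lens',L,(L-s)@x,(L-s)@y)
t,r,p,z=pickle.load(open('w4.pkl','rb'));k=dict(tcp=t,rot=r)
A,B=[bydepth('wrist',np.array(u)/1.25,z,**k) for u in [(404,140),(405,400)]];d=B-A
print('pitch',np.degrees(np.arctan2(d[2],np.hypot(*d[:2]))),'yaw',np.degrees(np.arctan2(d[1],d[0])))
# joint line, both ends from scene: dark/pale corner points
for n,uv in {'dark -y':(305,455),'pale -y':(309,458),'dark +y':(557,188),'pale +y':(560,191)}.items():
    Q=atz('scene',(250+uv[0]/5,230+uv[1]/5),32);print(n,Q,(Q-s)@x,(Q-s)@y)
crop(a[0],300,300,340,335,18,'pics/j1.png');crop(a[0],340,250,380,285,18,'pics/j2.png')
E
```

```text
lens [589.9 -21.7 131.8] -34.04521631078969 -3.4873563451921883
pitch 6.087307866666944 yaw 6.184712254413889
dark -y [ 634.5 -116.3   32. ] -0.23263837129501952 -102.48695598159435
pale -y [ 637. -116.   32.] 2.316385112999708 -102.49603999979581
dark +y [611.6  85.7  32. ] -0.4654470834363342 100.78279265720458
pale +y [614.   85.4  32. ] 1.8710898597817287 100.267887257885
```

View pics/j1.png

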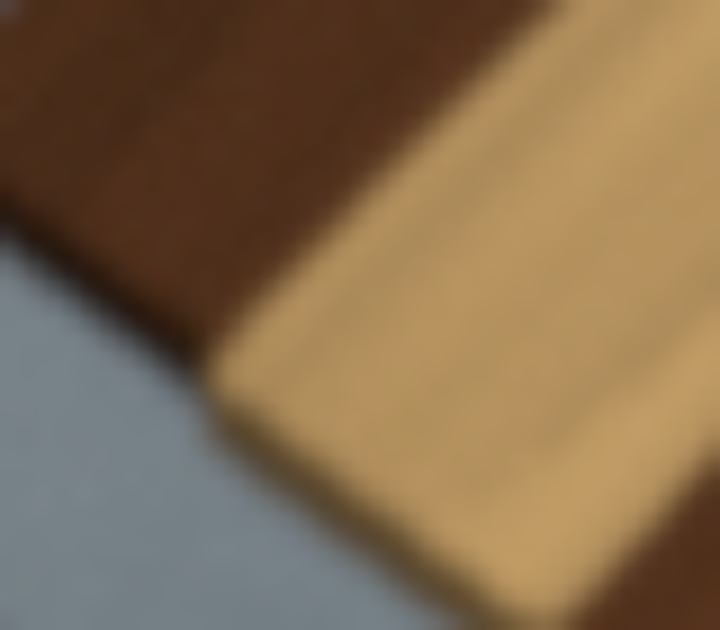

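View pics/j2.png

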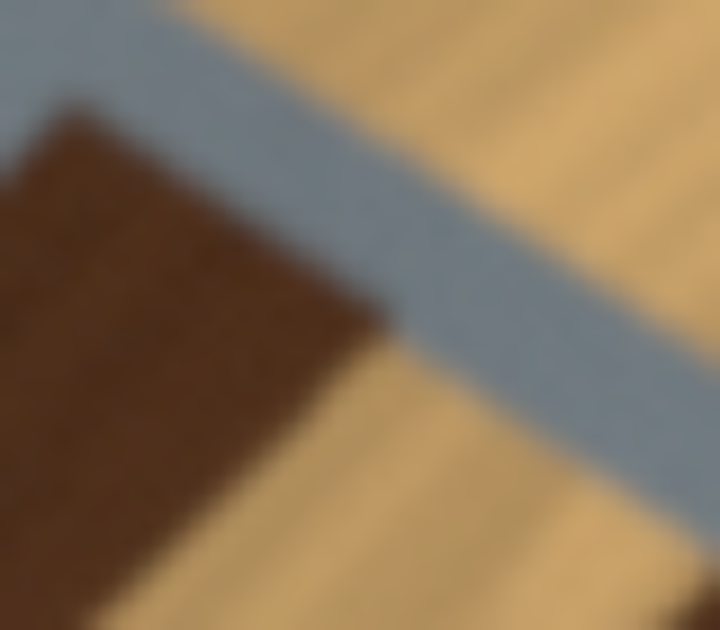

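Call:
servo_tool --commands '[[[-0.008,-0.001,0],0,0],[[0,0,0],0,0],[[0,0,0],0,0],[[0,0,0],0,0],[[0,0,0],0,0]]'

```text
time_s: 16.65
tcp_pos: [511.9, -27.0, 107.6]
tool_rot: [-0.165, 3.137, 0.0]
force: [-0.4, -0.4, -3.1]
opening: 24.8
```

Call:
servo_tool --commands '[[[0,0,0],0,0],[[0,0,0],0,0],[[0,0,0],0,0],[[0,0,0],0,0]]'

```text
time_s: 17.15
tcp_pos: [511.7, -27.1, 107.6]
tool_rot: [-0.165, 3.137, 0.0]
force: [-0.5, 0.5, -2.1]
opening: 25.3
```

```bash
python3 - <<'E'
from cell import arm, order
import numpy as np
s=arm.observe();print(s['time_s'],s['tcp_pos'],s['force'],s['opening'],np.abs(s['qd']).max())
print(order.finish_job())
E
```

```text
17.15 [511.7282765  -27.08103242 107.58686797] [-0.45785813  0.48702873 -2.12552346] 25.316167320060345 0.0022325051816166333
the job is handed in; nothing more can be done
None
```

I handed the job in at 17.2 s. The joint is closed, and the torch is held level above the boards, shining across the joint. `finish_job` gives no verdict, so what follows is from my own checks.

- **Stave:** I pushed it up against the pale stave with both open fingers, pressing with about 18 N at the end. The last pictures show no visible gap at either end. The stave lies flat and the ends are in line within about 2 mm.
- **Torch:** I gripped it on the yellow body and drew it out along the sleeve's axis. To level it, I set its tail on bare bench and pivoted it in a light grip, then gripped it at 25 N.
- **Final position:** The lens is about 42 mm short of the joint, 3 mm off the middle and 100 mm above the boards. That comes from the last camera reading plus a final 8 mm step back, which I did not photograph. The torch is tipped up about 6° and square across the joint within about 1°. The arm was still and the grip steady at 25 mm opening.
- **Disagreements:** Measuring from the scene and side cameras together put heights about 4–9 mm lower than depth readings, the wrist camera and the stated sizes. I relied on those instead.
- **Other objects:** I did not touch any of the other things on the bench and none looked moved, though I did not measure them again.

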